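Fit the tube of the altar lamp

TASK

Take the white lamp tube out of its teak stand, push it brass end first into the slanted socket of the bronze altar lamp, past the seal until it bottoms fully home, and let go. Then press the lamp's steel-domed button right down to switch it on and release it. Leave the cups, the bell and the censer standing where they are.

Things in the scene. Friction and masses are not known exactly. Their poses are not given: they have to be found in the camera images.
- tube_mid (a point): Centre (on the axis, half-way up) of the loose lamp tube: round, rigid, 20 mm in diameter, 130 mm long, 60 to 130 g, opal white with a plain brass lower end 45 mm long, its foot chamfered (9 mm high, to 12 mm). z runs along the tube from brass foot (65 mm below this point) to white top (65 mm above). It starts upright, foot down, in the stand, leaning up to 3 degrees; its roll does not matter.
- tube: The same lamp tube; this origin is the centre of its brass foot's underside, z axis along the tube towards the white top.
- stand: Fixed square teak block 85 x 85 mm, 50 mm high, with a hole 22 mm wide and 40 mm deep in the middle of its top; the tube's foot stands on the hole's floor, 10 mm above the table, so 90 mm of tube show. Origin at the centre of its underside. It stands left or right of the middle, the lamp on the other side.
- collet: The lamp's fixed brass push-fit socket, 56 mm outside. Origin at the centre of its mouth, 105 mm above the table; z points out of the mouth along the bore, 30 degrees from vertical, leaning towards the robot (horizontally within 20 degrees of world -x); y is horizontal. Flat bore floor at z = -45 mm: with the tube home its centre is at z = +20 mm and its top stands 85 mm out of the mouth.
- lamp: The lamp's fixed bronze foot, a slab 185 x 90 mm, 30 mm high. Origin on the table below the socket's mouth; x to the rear (slab from x = -62 to 122 mm), z up. The socket's mouth is a 35 mm funnel narrowing over 10 mm to a 22.4 mm bore. A springy rubber seal 18 to 26 mm deep stops a dropped tube some 15 mm short; pushed in line it passes at 5 to 10 N (more if crooked), then drags at 2 to 4 N.
- switch_top (a point): Centre of the top of the lamp's round steel push button, 26 mm in diameter, pointing straight up on the rear of the lamp's foot, 85 mm behind the socket's mouth. It goes straight down 5 mm against a spring, about 4 N when fully down, and springs back.
- switch (a joint): Travel of that push button: 0 up, 0.005 m fully down.
- cup0: White porcelain offering cup, 52 mm in diameter, 42 mm high, standing loose; origin at the centre of its underside. To be left alone.
- cup1: The other porcelain offering cup, the same size. To be left alone.
- bell: Small brass bell, 60 mm in diameter, with a turned teak handle, 100 mm high in all, standing loose; origin at the centre of its underside. To be left alone.
- censer: Squat bronze tripod censer, about 90 mm wide and 80 mm high, standing loose; origin at the centre of its underside. To be left alone.
Mind the look-alikes: they are no part of the job. What is shaped like the lamp but pink or turquoise is not meant.

How it is judged:
By the outcome, as a careful person would: the job done as asked, in the order asked, and still so for the second after the job is handed in, with the robot touching nothing.
It also fails if it takes over 58 s, if anything falls off the work surface, if the arm or the gripper's body presses on something with over 40 N, if the wrist force passes 120 N, or if a joint passes its speed limit or range.

ROBOT

A 7-joint arm with a two-finger parallel gripper is mounted at the origin on the work surface. World frame = base frame: x ahead of the robot, y to its left, z up, the work surface at z = 0. Lengths are in mm, angles in rad, forces in N, time in s.
With the tool pointing down it reaches from about 400 to 875 mm from the base axis. Payload 4.4 kg.
Tool frame: the origin (TCP) lies at the very end of the fingers, on their centre line; the grasp point (between the pads) lies 19 mm behind it; z points along the fingers, y is the line along which they close (so a half turn about z gives the same grasp; the last joint's range is limited). The gripper opens to 85 mm and grips with 20 to 120 N. Pads are 22 mm wide; open, the fingers measure 114 mm over their backs; the gripper's body (76 mm by 85 mm) begins 54 mm behind the grasp point. The pads swing forward as they close: fully open they stand 13 mm farther back than shut.
Start: joints at [-1.339, 0.628, 0.038, 1.517, -0.027, 0.996, -0.02], TCP at [190.697, 621.412, 231.313] pointing down, gripper open.
Joint ranges: [-3.06, 3.06], [-0.37, 2.12], [-1.25, 1.32], [0.18, 2.47], [-1.1, 4.24], [0.23, 1.98], [-2.94, 2.94]. Speed limits (rad/s): [2.57, 2.57, 3.14, 3.14, 3.14, 3.14, 3.14].

INTERFACE

Orientations are given as [roll, pitch, yaw] about the fixed x, y, z axes, in that order (R = Rz(yaw) Ry(pitch) Rx(roll)).
In Python, from cell import ctrl gives the robot as it stands.
- The arm moves only by the tool step_arm, never from a script. Its argument "series" is a list that holds one entry, the list of rows, each a list of 7 numbers: the turn, a rotation vector about the tool's x, y, z as a fraction of full scale, then the shift along the tool's x, y, z as a fraction of full scale, then the closure, from 0 (fully open) to 1 (shut). In form: [[[ax, ay, az, tx, ty, tz, gripper], ...]]. A call has 1 to 12 rows; each row shifts and turns the commanded pose from where the row before left it, along the tool's axes as they then stand; what a row does not reach is not made up. Full scale, the value 1, is 150 mm for a shift and 45 degrees for a turn. A row lasts 1/10 s, in which the tool goes at most 50 mm and 8.59 degrees, less where a joint would pass 70% of its speed; a pose out of reach is approached as far as the arm can. A call with a number of a shift or a turn outside -1 to 1 is refused whole. A call with a gripper value outside its range is refused whole. The fingers move at their own pace and stop on an object; the grip force is fixed at half the most. Time passes only in rows, so rows that do not move let the fingers close. It gives the time, the measured TCP pose, the force, the opening and the grip force at its end, in the units of the state.
- ctrl.read_state(): the state, without advancing time (a new reading comes with each control period).
- ctrl.get_image(name): name is "scene" or "top" or "wrist"; returns a dict with "img" (480x640x3 uint8, red, green, blue), "fx", "fy", "cx", "cy" (pixels), "R" (3x3) and "t" (3): a world point X has camera coordinates R X + t. Camera axes: x right, y down, z forward; pixel columns grow to the right and rows downward; lengths in mm; the calibration is good to about 2 mm. A picture is of the moment at which its call begins. There is no depth.
- ctrl.finish_job(): hands the job in; it is judged then, once.
Trained networks look in a picture, given as the dict that the camera call returned (one of the last four; its "shot" number tells which), for a name from the list of things; names that differ only in an ending like _2 or _b are one class to them, and where a whole thing is asked for, a point or a joint stands for the part that bears it (a point fixed in the world has none). Each returns a list of dicts, best first, with "score" (0 to 1); they miss things now and then, are a little off and sometimes report something else, mostly with a low value. They report only what shows in the picture. A call takes as long as a camera call. They do not tell look-alikes from the thing itself.
- ctrl.recognise(picture, thing): "centre" ([column, row] in pixels, amid what is visible of it).
The state is a dict: "clock": time; "qpos": joint angles; "qd": joint speeds; "tau": joint torques, N m; "eef_pos": TCP position; "tool_rot": TCP orientation; "force": force on the tool from outside, world axes, zero at the start; "torque": the same for the moment, N m; "width": finger opening in mm; "gripper_force": force on a finger pad.
Only numpy, scipy, OpenCV 4.12 (cv2) and the standard library are available. Lean on these libraries where they do the work, as an engineer would, in place of code of your own. Each camera call takes 0.05 s, during which the arm holds its last target. There are 200 camera calls.

## Working session

There is one attempt and no reset: what is moved stays moved. The work goes in short steps, Python scripts to look and compute and a tool call to move; the robot and the scene stay as the last step left them, time stands still between calls to the robot, and variables do not carry over. Pictures are saved under pics/ and viewed, at most 10 in all, crops included, and the job is handed in when it is done.

Besides the shell and the picture viewer there is one more tool, called as name(argument=value, ...), one argument or row to a line, values as JSON. step_arm: Moves the arm, as the interface text tells. Shift numbers are shares of 150 mm and turn numbers shares of 45 degrees, none past 1 either way. Its arguments: {"type":"object","properties":{"series":{"type":"array","items":{"type":"array","items":{"type":"array","items":{"type":"number","minimum":-1,"maximum":1}}}}},"required":["series"]}

```bash
mkdir -p pics; ls; python3 - <<'E'
from cell import ctrl
import cv2,numpy as np,pickle
s=ctrl.read_state();print(s['clock'],s['eef_pos'],s['tool_rot'],s['width'])
D={}
for n in ["scene","top"]:
    p=ctrl.get_image(n);D[n]=p
    cv2.imwrite(f"pics/{n}0.png",p["img"][:,:,::-1])
    for th in ["tube_mid","tube","stand","collet","lamp","switch_top","cup0","bell","censer"]:
        print(n,th,[(np.round(r["centre"]).tolist(),round(r["score"],2)) for r in ctrl.recognise(p,th)][:4])
pickle.dump(D,open("d0.pkl","wb"))
print(ctrl.read_state()['clock'])
E
```

```text
pics
0.0 [190.51262091 620.775844   230.37851751] [-3.13964250e+00  2.37119857e-05  2.84377093e+00] 85.59575653040575
scene tube_mid [([164.0, 260.0], 0.67)]
scene tube [([164.0, 258.0], 0.84)]
scene stand [([177.0, 279.0], 0.83)]
scene collet [([422.0, 284.0], 0.92), ([118.0, 354.0], 0.88), ([483.0, 176.0], 0.83)]
scene lamp [([125.0, 388.0], 0.93), ([416.0, 317.0], 0.91), ([481.0, 205.0], 0.65), ([286.0, 353.0], 0.25)]
scene switch_top [([417.0, 317.0], 0.62), ([433.0, 333.0], 0.51)]
scene cup0 [([278.0, 295.0], 0.75), ([272.0, 217.0], 0.56)]
scene bell [([316.0, 224.0], 0.64)]
scene censer [([285.0, 355.0], 0.81)]
top tube_mid [([479.0, 228.0], 0.54)]
top tube [([481.0, 227.0], 0.63), ([239.0, 224.0], 0.46), ([339.0, 315.0], 0.43), ([389.0, 312.0], 0.3)]
top stand [([466.0, 233.0], 0.83)]
top collet [([493.0, 133.0], 0.84), ([165.0, 366.0], 0.67), ([466.0, 234.0], 0.35)]
top lamp [([244.0, 217.0], 0.85), ([176.0, 353.0], 0.71), ([478.0, 135.0], 0.71), ([368.0, 226.0], 0.52)]
top switch_top [([170.0, 324.0], 0.68), ([232.0, 190.0], 0.62)]
top cup0 [([386.0, 312.0], 0.89), ([367.0, 225.0], 0.75)]
top bell [([339.0, 317.0], 0.65)]
top censer [([356.0, 161.0], 0.59), ([233.0, 191.0], 0.51)]
1.0
```

View pics/scene0.png

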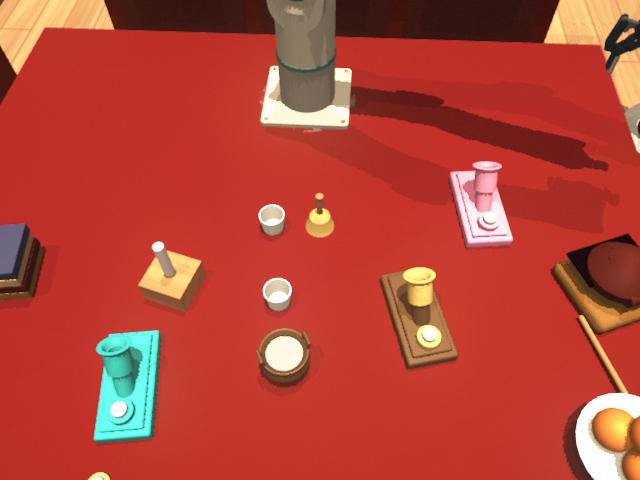

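View pics/top0.png

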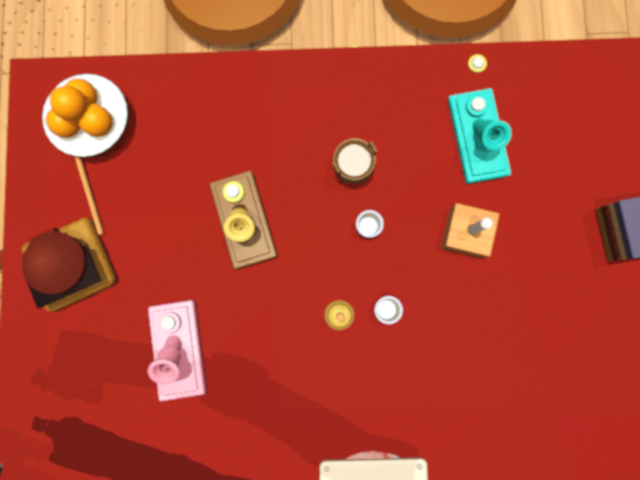

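The scene camera faces the robot. It shows the stand and tube at (177,279)/(164,258), the bronze lamp at (420,300), pink and turquoise decoys, the censer at (285,355), the bell at (320,215), and cups at (278,295) and (272,217). In the top view the lamp mouth is at (239,224), the button at (233,191), the stand at (471,231) and the tube top at (487,224).

```bash
cat > h.py <<'E'
import numpy as np,cv2
from scipy.spatial.transform import Rotation as Ro
def ray(p,uv):
    R,t=np.array(p['R']),np.array(p['t']).ravel()
    d=R.T@np.array([(uv[0]-p['cx'])/p['fx'],(uv[1]-p['cy'])/p['fy'],1.]);return -R.T@t,d/np.linalg.norm(d)
def onz(p,uv,z):
    c,d=ray(p,uv);return c+d*(z-c[2])/d[2]
def tri(obs):
    A=np.zeros((3,3));b=np.zeros(3)
    for p,uv in obs:
        c,d=ray(p,uv);M=np.eye(3)-np.outer(d,d);A+=M;b+=M@c
    X=np.linalg.solve(A,b)
    return X,[np.linalg.norm((np.eye(3)-np.outer(ray(p,uv)[1],ray(p,uv)[1]))@(X-ray(p,uv)[0])) for p,uv in obs]
def proj(p,X):
    c=np.array(p['R'])@X+np.array(p['t']).ravel();return np.array([p['fx']*c[0]/c[2]+p['cx'],p['fy']*c[1]/c[2]+p['cy']])
def rpy(r): return Ro.from_euler('xyz',r)
E
python3 - <<'E'
from h import *
import pickle
D=pickle.load(open("d0.pkl","rb"));S,T=D["scene"],D["top"]
r=lambda x:np.round(x,1).tolist()
print(r(ray(S,(320,240))[0]),r(ray(T,(320,240))[0]),T['fx'])
for n,a,b in [("tubetop",(159,246),(487,223)),("mouth",(420,276),(239,224)),("switch",(430,335),(233,191)),("cupA",(272,214),(389,310)),("cupB",(278,289),(370,224)),("censer",(285,355),(355,161)),("bell",(319,198),(340,316))]:
    X,e=tri([(S,a),(T,b)]);print(n,r(X),r(e), 'top z:',r(onz(T,b,{'tubetop':140,'mouth':105,'switch':45}.get(n,40))))
# lamp slab corners z=30
for uv in [(211,182),(252,172),(275,257),(235,267)]: print(r(onz(T,uv,30)))
cs=[cv2.resize(S['img'][225:320,115:215],(400,380),interpolation=2),cv2.resize(S['img'][260:355,375:475],(400,380),interpolation=2)]
ct=[cv2.resize(T['img'][190:255,425:525],(400,260)),cv2.resize(T['img'][165:275,190:290][:65],(400,260))]
cv2.imwrite("pics/c1.png",np.vstack([np.hstack(cs),np.hstack(ct)])[:600,:,::-1])
E
```

```text
[1046.0, 112.4, 907.2] [426.7, 74.0, 1013.3] 497.3695083558416
tubetop [543.5, -205.7, 135.7] [2.8, 2.8] top z: [543.3, -207.3, 140.0]
mouth [559.4, 238.7, 108.8] [2.1, 2.1] top z: [560.0, 237.3, 105.0]
switch [635.7, 262.0, 43.2] [2.4, 2.4] top z: [635.2, 259.3, 45.0]
cupA [392.4, -37.6, 40.5] [2.6, 2.6] top z: [392.6, -40.3, 40.0]
cupB [561.3, -7.1, 41.0] [2.8, 2.8] top z: [561.7, -9.9, 40.0]
censer [688.1, 18.6, 44.3] [3.2, 3.2] top z: [689.6, 15.2, 40.0]
bell [385.8, 57.1, 89.3] [1.2, 1.2] top z: [383.7, 54.9, 40.0]
[658.3, 306.5, 30.0]
[676.3, 223.2, 30.0]
[502.7, 179.9, 30.0]
[485.2, 259.7, 30.0]
```

View pics/c1.png

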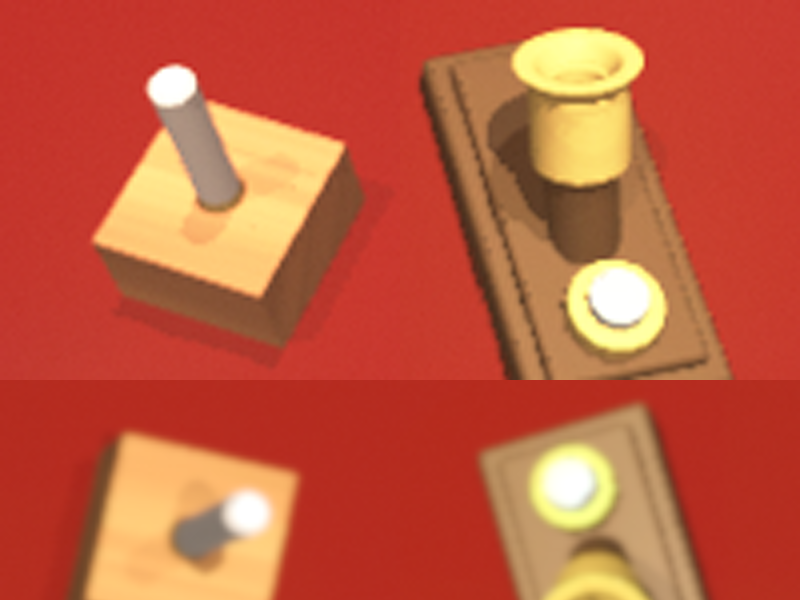

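```bash
cat >> h.py <<'E'
def plan(pos,rot,tp,trot,g,n=None,show=True):
    """rows (equal per-row twist) from pose to target; prints constant row"""
    R0=rot.as_matrix();dR=(rot.inv()*trot).as_rotvec();ang=np.degrees(np.linalg.norm(dR));d=np.linalg.norm(tp-pos)
    n=n or int(max(np.ceil(d/48),np.ceil(ang/8.3),1))
    rows=[];r=rot;p=pos.copy();w=dR/n
    for k in range(n):
        want=pos+(tp-pos)*(k+1)/n
        s=r.as_matrix().T@(want-p)/150
        row=np.round(np.r_[w/np.radians(45),s],3);rows.append(row.tolist()+[g])
        p=p+r.as_matrix()@row[3:6]*150;r=r*Ro.from_rotvec(row[:3]*np.radians(45))
    if show: print(n,str(rows).replace(' ',''));print('end',p.round(1),np.degrees(r.as_euler('xyz')).round(1))
    return p,r
def down(yaw): return Ro.from_euler('xyz',[np.pi,0,yaw])
E
python3 - <<'E'
from h import *
from cell import ctrl
s=ctrl.read_state();p=ctrl.get_image('wrist')
R,t=np.array(p['R']),np.array(p['t']).ravel()
r=rpy(s['tool_rot']).as_matrix()
print('cam in tool',(r.T@(-R.T@t-s['eef_pos'])).round(1)); print((R@r).round(3)); print(p['fx'],s['qpos'].round(3) if hasattr(s['qpos'],'round') else s['qpos'])
for y in (162.9,180,106,15):
    print(y);plan(s['eef_pos'],rpy(s['tool_rot']),np.array([500,215,300.]),down(np.radians(y)),0)
E
```

```text
cam in tool [  76.    -0.7 -143.6]
[[-0.     1.     0.   ]
 [-0.954 -0.    -0.3  ]
 [-0.3   -0.     0.954]]
408.4370223347872 [-1.339  0.628  0.039  1.517 -0.027  0.996 -0.02 ]
162.9
11 [[0.0,-0.0,0.0,-0.251,-0.18,-0.042,0],[0.0,-0.0,0.0,-0.252,-0.181,-0.041,0],[0.0,-0.0,0.0,-0.251,-0.18,-0.042,0],[0.0,-0.0,0.0,-0.252,-0.181,-0.042,0],[0.0,-0.0,0.0,-0.251,-0.18,-0.041,0],[0.0,-0.0,0.0,-0.252,-0.181,-0.042,0],[0.0,-0.0,0.0,-0.251,-0.18,-0.041,0],[0.0,-0.0,0.0,-0.252,-0.181,-0.042,0],[0.0,-0.0,0.0,-0.251,-0.18,-0.042,0],[0.0,-0.0,0.0,-0.252,-0.18,-0.041,0],[0.0,-0.0,0.0,-0.251,-0.181,-0.042,0]]
end [500. 215. 300.] [180.   -0.  162.9]
180
11 [[0.0,-0.0,-0.034,-0.251,-0.18,-0.042,0],[0.0,-0.0,-0.034,-0.247,-0.188,-0.041,0],[0.0,-0.0,-0.034,-0.242,-0.193,-0.042,0],[0.0,-0.0,-0.034,-0.236,-0.2,-0.042,0],[0.0,-0.0,-0.034,-0.231,-0.206,-0.041,0],[0.0,-0.0,-0.034,-0.225,-0.213,-0.042,0],[0.0,-0.0,-0.034,-0.219,-0.218,-0.041,0],[0.0,-0.0,-0.034,-0.214,-0.224,-0.042,0],[0.0,-0.0,-0.034,-0.207,-0.23,-0.042,0],[0.0,-0.0,-0.034,-0.202,-0.235,-0.041,0],[0.0,-0.0,-0.034,-0.195,-0.24,-0.042,0]]
end 
[... 593 characters left out ...]
68,-0.087,-0.026,0],[-0.0,-0.0,0.183,-0.178,-0.063,-0.025,0],[-0.0,-0.0,0.183,-0.186,-0.036,-0.026,0],[-0.0,-0.0,0.183,-0.189,-0.009,-0.025,0],[-0.0,-0.0,0.183,-0.188,0.019,-0.026,0],[-0.0,-0.0,0.183,-0.184,0.045,-0.025,0],[-0.0,-0.0,0.183,-0.175,0.07,-0.026,0],[-0.0,-0.0,0.183,-0.164,0.096,-0.025,0],[-0.0,-0.0,0.183,-0.148,0.117,-0.025,0],[-0.0,-0.0,0.183,-0.13,0.138,-0.026,0],[-0.0,-0.0,0.183,-0.108,0.155,-0.025,0],[-0.0,-0.0,0.183,-0.086,0.168,-0.026,0],[-0.0,-0.0,0.183,-0.06,0.18,-0.025,0],[-0.0,-0.0,0.183,-0.034,0.186,-0.026,0],[-0.0,-0.0,0.183,-0.007,0.189,-0.025,0],[-0.0,-0.0,0.183,0.02,0.188,-0.026,0],[-0.0,-0.0,0.183,0.047,0.183,-0.025,0]]
end [500. 215. 300.] [-180.     0.    14.7]
```

step_arm(
  series=[
    [[0, 0, 0, -0.25, -0.18, -0.04, 0], [0, 0, 0, -0.25, -0.18, -0.04, 0], [0, 0, 0, -0.25, -0.18, -0.04, 0], [0, 0, 0, -0.25, -0.18, -0.04, 0], [0, 0, 0, -0.25, -0.18, -0.04, 0], [0, 0, 0, -0.25, -0.18, -0.04, 0], [0, 0, 0, -0.25, -0.18, -0.04, 0], [0, 0, 0, -0.25, -0.18, -0.04, 0], [0, 0, 0, -0.25, -0.18, -0.04, 0], [0, 0, 0, -0.25, -0.18, -0.04, 0], [0, 0, 0, -0.25, -0.18, -0.04, 0]],
  ],
)

```text
clock: 2.15
eef_pos: [498.9, 214.9, 297.9]
tool_rot: [3.141, 0.0, 2.844]
force: [0.1, -0.0, 0.4]
width: 84.8
gripper_force: 0.0
```

step_arm(
  series=[
    [[0, 0, -0.18, 0, 0, 0, 0], [0, 0, -0.18, 0, 0, 0, 0], [0, 0, -0.18, 0, 0, 0, 0], [0, 0, -0.18, 0, 0, 0, 0], [0, 0, 0, 0, 0, 0, 0], [0, 0, 0, 0, 0, 0, 0]],
  ],
)

```text
clock: 2.75
eef_pos: [498.0, 216.3, 297.4]
tool_rot: [3.141, 0.0, -2.878]
force: [-0.1, -0.8, 0.4]
width: 85.1
gripper_force: 0.0
```

```bash
python3 - <<'E'
from h import *
from cell import ctrl
import pickle
s=ctrl.read_state();p=ctrl.get_image('wrist');pickle.dump(p,open('w1.pkl','wb'))
print(s['clock'],s['eef_pos'].round(1),s['tool_rot'].round(3),np.round(s['qpos'],2))
cv2.imwrite("pics/w1.png",p['img'][:,:,::-1])
for X in [(559.4,238.7,105),(635.5,260.5,44)]: print(proj(p,np.array(X)).round(0))
for th in ['collet','switch_top']: print(th,[(np.round(r["centre"],1).tolist(),round(r["score"],2)) for r in ctrl.recognise(p,th)][:4])
E
```

```text
2.75 [498.  216.3 297.4] [ 3.141  0.    -2.878] [-0.43  0.4  -0.04  1.73  0.02  1.01  1.36]
[326. 274.]
[326. 319.]
collet [([325.9, 266.1], 0.83), ([578.3, 27.6], 0.83)]
switch_top [([531.8, 114.8], 0.73), ([326.6, 320.3], 0.64)]
```

View pics/w1.png

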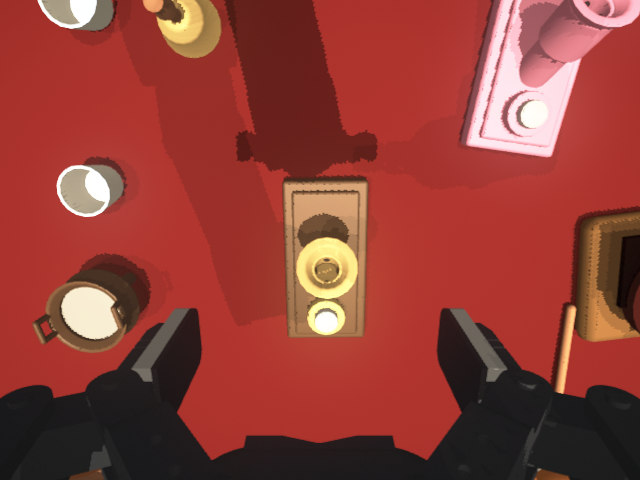

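The wrist view shows the bronze lamp aligned with the tool: mouth at about (327,269), button at (326,321), slab edges near vertical in the picture. The lamp yaw is therefore about 15°.

```bash
python3 - <<'E'
from h import *
import pickle
from scipy.optimize import least_squares
D=pickle.load(open("d0.pkl","rb"));S,T=D["scene"],D["top"];W=pickle.load(open('w1.pkl','rb'))
def yellow(p,box,lo,hi):
    x0,x1,y0,y1=box;h=cv2.cvtColor(p['img'],cv2.COLOR_RGB2HSV)[y0:y1,x0:x1]
    m=cv2.inRange(h,lo,hi);c=max(cv2.findContours(m,0,1)[0],key=cv2.contourArea);e=cv2.fitEllipse(cv2.convexHull(c));return (round(e[0][0]+x0,1),round(e[0][1]+y0,1)),np.round(e[1],1)
print('mouth W',yellow(W,(285,370,225,302),(20,90,120),(35,255,255)))
print('mouth T',yellow(T,(215,270,205,250),(20,90,150),(35,255,255)))
print('switch W',yellow(W,(300,350,300,345),(0,0,200),(180,70,255)))
print('switch T',yellow(T,(215,250,175,205),(0,0,200),(180,90,255)))
print('switch S',yellow(S,(410,450,315,355),(0,0,200),(180,90,255)))
for n,p,m,s in [('W',W,(327,269),(326.3,320.5)),('T',T,(239,224),(232.5,190.8)),('S',S,(419.5,275.5),(430.3,334.3))]:
    a,b=onz(p,m,105),onz(p,s,44);d=(b-a)[:2];print(n,a.round(1),b.round(1),np.linalg.norm(d).round(1),np.degrees(np.arctan2(d[1],d[0])).round(1))
for uv in [(285,182),(367,182),(364,336),(289,336)]: print(onz(W,uv,30).round(1))
# plan to stand view: 
s=np.array([498,216.3,297.4]);r=down(-2.878)
plan(s,r,np.array([465,-175,300.]),r,0)
E
```

```text
mouth W ((326.7, 267.9), array([60.8, 60.9]))
mouth T ((238.7, 225.4), array([30.9, 33.8]))
switch W ((325.9, 321.8), array([20.8, 23.8]))
switch T ((232.0, 190.3), array([13.8, 14.2]))
switch S ((429.5, 333.3), array([14.3, 15.8]))
W [554.7 237.9 105. ] [636.8 260.9  44. ] 85.3 15.7
T [560.  237.3 105. ] [635.9 260.4  44. ] 79.3 17.0
S [555.9 240.6 105. ] [634.5 264.8  44. ] 82.2 17.1
[503.5 181.   30. ]
[481.8 261.2  30. ]
[652.2 310.1  30. ]
[674.6 227.4  30. ]
9 [[0.0,0.0,0.0,0.099,-0.273,-0.002,0],[0.0,0.0,0.0,0.099,-0.274,-0.002,0],[0.0,0.0,0.0,0.099,-0.273,-0.002,0],[0.0,0.0,0.0,0.099,-0.274,-0.002,0],[0.0,0.0,0.0,0.1,-0.273,-0.002,0],[0.0,0.0,0.0,0.099,-0.274,-0.002,0],[0.0,0.0,0.0,0.099,-0.273,-0.001,0],[0.0,0.0,0.0,0.099,-0.274,-0.002,0],[0.0,0.0,0.0,0.099,-0.273,-0.002,0]]
end [ 465. -175.  300.] [ 180.     0.  -164.9]
```

step_arm(
  series=[
    [[0, 0, 0, 0.1, -0.275, 0, 0], [0, 0, 0, 0.1, -0.275, 0, 0], [0, 0, 0, 0.1, -0.275, 0, 0], [0, 0, 0, 0.1, -0.275, 0, 0], [0, 0, 0, 0.1, -0.275, 0, 0], [0, 0, 0, 0.1, -0.275, 0, 0], [0, 0, 0, 0.1, -0.275, 0, 0], [0, 0, 0, 0.1, -0.275, 0, 0], [0, 0, 0, 0.1, -0.275, 0, 0], [0, 0, 0, 0, 0, 0, 0], [0, 0, 0, 0, 0, 0, 0]],
  ],
)

```text
clock: 4.0
eef_pos: [465.6, -178.1, 297.2]
tool_rot: [3.141, -0.0, -2.878]
force: [0.1, 0.6, 0.2]
width: 85.3
gripper_force: 0.0
```

```bash
python3 - <<'E'
from h import *
from cell import ctrl
import pickle
s=ctrl.read_state();p=ctrl.get_image('wrist');pickle.dump(p,open('w2.pkl','wb'))
print(s['clock'],s['eef_pos'].round(1),s['tool_rot'].round(3),np.round(s['qpos'],2))
u=proj(p,np.array([543.5,-206,140]));print(u)
x,y=int(u[0]),int(u[1])
x0,y0=max(0,min(x-100,440)),max(0,min(y-75,330));print(x0,y0)
cv2.imwrite("pics/w2.png",cv2.resize(p['img'][y0:y0+150,x0:x0+200],(800,600))[:,:,::-1])
for th in ['tube','stand']: print(th,[(np.round(r["centre"],1).tolist(),round(r["score"],2)) for r in ctrl.recognise(p,th)][:4])
E
```

```text
4.0 [ 465.6 -178.1  297.2] [ 3.141 -0.    -2.878] [ 0.24  0.34  0.09  1.84 -0.03  0.97  2.18]
[261.87618326 294.04335296]
161 219
tube [([264.7, 276.2], 0.87)]
stand [([279.7, 243.0], 0.72)]
```

View pics/w2.png

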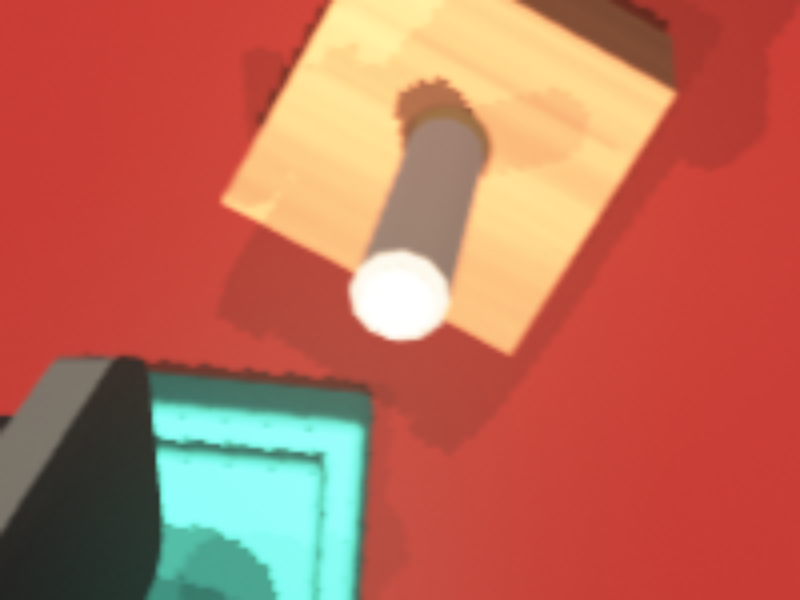

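The tube top is at (261,293), which matches my projection, and the hole centre is at about (272,254).

```bash
python3 - <<'E'
from h import *
import pickle
D=pickle.load(open("d0.pkl","rb"));S,T=D["scene"],D["top"];W=pickle.load(open('w2.pkl','rb'))
for n,p,m,s in [('W',W,(261,293),(272.2,254)),('T',T,(486.6,223),(475,230)),('S',S,(158.2,246.5),(169.8,274.5))]:
    a,b=onz(p,m,140),onz(p,s,50);print(n,a.round(1),b.round(1),(a-b).round(1))
plan(np.array([465.6,-178.1,297.2]),down(-2.878),np.array([543,-207,155.]),down(-2.878),0)
E
```

```text
W [ 542.8 -206.9  140. ] [ 542.4 -207.9   50. ] [ 0.4  1.  90. ]
T [ 543.4 -206.6  140. ] [ 542.4 -212.3   50. ] [ 1.   5.7 90. ]
S [ 547.7 -202.1  140. ] [ 548.7 -203.5   50. ] [-1.   1.4 90. ]
4 [[0.0,0.0,0.0,-0.112,-0.08,0.237,0],[0.0,0.0,0.0,-0.112,-0.08,0.237,0],[0.0,0.0,0.0,-0.112,-0.08,0.237,0],[0.0,0.0,0.0,-0.112,-0.08,0.237,0]]
end [ 543.  -206.9  155. ] [ 180.     0.  -164.9]
```

step_arm(
  series=[
    [[0, 0, 0, -0.112, -0.08, 0.22, 0], [0, 0, 0, -0.112, -0.08, 0.22, 0], [0, 0, 0, -0.112, -0.08, 0.22, 0], [0, 0, 0, -0.112, -0.08, 0.22, 0], [0, 0, 0, 0, 0, 0, 0], [0, 0, 0, 0, 0, 0, 0], [0, 0, 0, 0, 0, 0, 0]],
  ],
)

```text
clock: 4.85
eef_pos: [543.6, -205.1, 166.8]
tool_rot: [-3.141, 0.001, -2.873]
force: [-0.5, 0.1, 0.9]
width: 85.4
gripper_force: 0.0
```

```bash
python3 - <<'E'
from h import *
from cell import ctrl
s=ctrl.read_state();p=ctrl.get_image('wrist')
print(s['clock'],s['eef_pos'],s['tool_rot'])
m=cv2.inRange(cv2.cvtColor(p['img'],cv2.COLOR_RGB2HSV),(0,0,215),(180,60,255))
n,l,st,c=cv2.connectedComponentsWithStats(m)
for i in range(1,n):
    if st[i,4]>150: print(st[i],c[i].round(1),onz(p,c[i],140).round(1))
print(proj(p,np.array([543,-206.7,140])))
E
```

```text
4.85 [ 543.61988182 -205.10575508  166.76326834] [-3.14094078e+00  1.32059093e-03 -2.87288960e+00]
[ 607   22   33   86 1409] [622.3  66.8] [ 425.  -117.1  140. ]
[ 536  284   73   63 1236] [568.5 311.7] [527.  -90.5 140. ]
[535 469  35  11 247] [549.5 475.5] [619.3 -57.1 140. ]
[317.9945442  281.05029327]
```

step_arm(
  series=[
    [[0, 0, 0, 0, 0.01, 0.132, 0], [0, 0, 0, 0, 0, 0.132, 0], [0, 0, 0, 0, 0, 0.132, 0], [0, 0, 0, 0, 0, 0.132, 0], [0, 0, 0, 0, 0, 0, 0.2], [0, 0, 0, 0, 0, 0, 1], [0, 0, 0, 0, 0, 0, 1], [0, 0, 0, 0, 0, 0, 1], [0, 0, 0, 0, 0, 0, 1], [0, 0, 0, 0, 0, 0, 1], [0, 0, 0, 0, 0, 0, 1], [0, 0, 0, 0, 0, 0, 1]],
  ],
)

```text
clock: 6.1
eef_pos: [544.0, -205.1, 87.4]
tool_rot: [-3.14, 0.002, -2.874]
force: [0.5, -0.6, 7.1]
width: 18.4
gripper_force: 58.4
```

step_arm(
  series=[
    [[0, 0, 0, 0, 0, 0, 1], [0, 0, 0, 0, 0, 0, 1], [0, 0, 0, 0, 0, 0, 1]],
  ],
)

```text
clock: 6.4
eef_pos: [544.0, -205.1, 87.4]
tool_rot: [-3.14, 0.002, -2.874]
force: [-0.7, 0.1, 7.0]
width: 18.9
gripper_force: 58.4
```

step_arm(
  series=[
    [[0, 0, 0, 0, 0, -0.1, 1], [0, 0, 0, 0, 0, -0.15, 1], [0, 0, 0, 0, 0, -0.2, 1], [0, 0, 0, 0, 0, -0.25, 1], [0, 0, 0, 0, 0, -0.25, 1], [0, 0, 0, 0, 0, -0.2, 1], [0, 0, 0, 0, 0, 0, 1], [0, 0, 0, 0, 0, 0, 1]],
  ],
)

```text
clock: 7.2
eef_pos: [542.8, -204.2, 258.8]
tool_rot: [-3.142, 0.0, -2.874]
force: [-0.7, -0.3, -1.7]
width: 18.7
gripper_force: 58.9
```

```bash
python3 - <<'E'
from h import *
from cell import ctrl
s=ctrl.read_state();p=ctrl.get_image('wrist')
print(s['clock'],s['eef_pos'],s['tool_rot'],s['width'],s['force'],s['gripper_force'])
cv2.imwrite("pics/w3.png",p['img'][:,:,::-1])
tr=rpy(s['tool_rot'])
L=np.array([554.5,238,105]);yaw=np.radians(15.6)
z=np.array([-np.sin(np.pi/6)*np.cos(yaw),-np.sin(np.pi/6)*np.sin(yaw),np.cos(np.pi/6)])
y=np.array([-np.sin(yaw),np.cos(yaw),0]) 
best=None
tz=-z; ty=-y; tx=np.cross(ty,tz);R=Ro.from_matrix(np.c_[tx,ty,tz])
ty2=y;R2=Ro.from_matrix(np.c_[np.cross(ty2,tz),ty2,tz])
for r in (R,R2): print(r.as_euler('xyz'),np.degrees((tr.inv()*r).as_rotvec()))
# foot 77.4 beyond TCP ; foot at 40mm out of mouth
tp=L+z*(77.4+45)
print(tp.round(1));
r=min((R,R2),key=lambda q:(tr.inv()*q).magnitude())
p1,_=plan(s['eef_pos'],tr,np.array([s['eef_pos'][0]-10,100,tp[2]+60]),tr,1)
plan(p1,tr,tp,r,1)
E
```

```text
7.2 [ 542.77451983 -204.17455565  258.78298893] [-3.14154714e+00  4.04573921e-04 -2.87383165e+00] 18.677509681011255 [-0.73645021 -0.30528661 -1.7068658 ] 58.85594526305795
[ 3.14159265 -0.52359878  0.27227136] [-4.64878772e+01  1.08948501e-01  1.73635573e+02]
[-3.14159265  0.52359878 -2.86932129] [ -0.07025325 -29.97677421  -0.25179292]
[495.6 221.5 211. ]
7 [[0.0,0.0,0.0,-0.067,0.282,-0.012,1],[0.0,0.0,0.0,-0.068,0.282,-0.011,1],[0.0,0.0,0.0,-0.067,0.282,-0.012,1],[0.0,0.0,0.0,-0.068,0.282,-0.011,1],[0.0,0.0,0.0,-0.067,0.281,-0.012,1],[0.0,0.0,0.0,-0.068,0.282,-0.012,1],[0.0,0.0,0.0,-0.067,0.282,-0.011,1]]
end [532.7 100.  270.9] [-180.     0.  -164.7]
4 [[-0.0,-0.167,-0.001,0.006,0.212,0.1,1],[-0.0,-0.167,-0.001,0.019,0.212,0.098,1],[-0.0,-0.167,-0.001,0.032,0.211,0.095,1],[-0.0,-0.167,-0.001,0.043,0.212,0.09,1]]
end [495.6 221.5 211. ] [-179.9   30.1 -164.5]
```

View pics/w3.png

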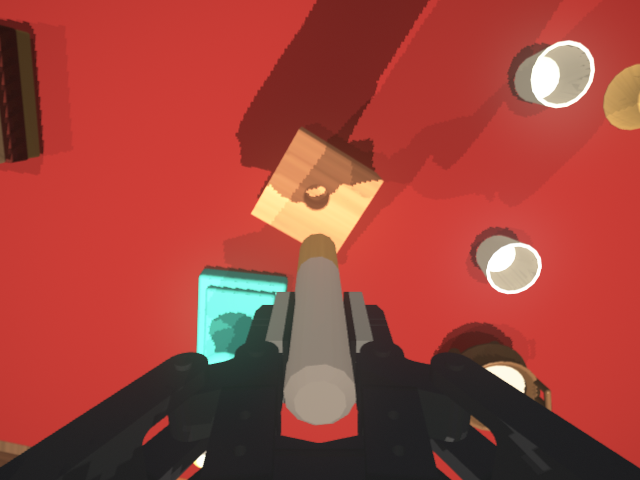

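The tube is held in line and out of the stand, with its brass foot at about (318,245). Next I carry it to the lamp, tilting on the way.

step_arm(
  series=[
    [[0, 0, 0, -0.067, 0.28, -0.012, 1], [0, 0, 0, -0.067, 0.28, -0.012, 1], [0, 0, 0, -0.067, 0.28, -0.012, 1], [0, 0, 0, -0.067, 0.28, -0.012, 1], [0, 0, 0, -0.067, 0.28, -0.012, 1], [0, 0, 0, -0.067, 0.28, -0.012, 1], [0, 0, 0, -0.067, 0.28, -0.012, 1], [0, -0.167, 0, 0, 0.21, 0.06, 1], [0, -0.167, 0, 0.02, 0.21, 0.06, 1], [0, -0.167, 0, 0.03, 0.21, 0.06, 1], [0, -0.167, 0, 0.04, 0.21, 0.06, 1], [0, 0, 0, 0, 0, 0, 1]],
  ],
)

```text
clock: 8.45
eef_pos: [498.3, 180.0, 235.3]
tool_rot: [-3.109, 0.377, -2.869]
force: [1.0, 0.5, -0.8]
width: 18.6
gripper_force: 59.0
```

step_arm(
  series=[
    [[0, 0, 0, 0, 0, 0, 1], [0, 0, 0, 0, 0, 0, 1], [0, 0, 0, 0, 0, 0, 1]],
  ],
)

```text
clock: 8.75
eef_pos: [503.8, 177.6, 238.4]
tool_rot: [-3.112, 0.384, -2.88]
force: [0.4, -0.2, -0.5]
width: 18.7
gripper_force: 59.1
```

```bash
cat >> h.py <<'E'
L=np.array([554.5,238,105]);yaw=np.radians(15.6)
z=np.array([-np.sin(np.pi/6)*np.cos(yaw),-np.sin(np.pi/6)*np.sin(yaw),np.cos(np.pi/6)])
yy=np.array([-np.sin(yaw),np.cos(yaw),0])
RI=Ro.from_matrix(np.c_[np.cross(yy,-z),yy,-z])
E
python3 - <<'E'
from h import *
from cell import ctrl
import pickle
s=ctrl.read_state();P={n:ctrl.get_image(n) for n in ('wrist','top','scene')};p=P['wrist'];pickle.dump((s,P),open('d4.pkl','wb'))
print(s['clock'],s['eef_pos'],s['tool_rot'],s['width'],s['force'])
tr=rpy(s['tool_rot']);foot=s['eef_pos']+tr.apply([0,0,77.4])
print('collet frame foot',(RI.inv().apply(foot-L)).round(1),'err',np.degrees((tr.inv()*RI).as_rotvec()).round(2))
for X in (foot,L): print([proj(q,X).round(1) for q in P.values()])
u=proj(p,L).astype(int);x0,y0=max(0,u[0]-90),max(0,u[1]-75);print(x0,y0)
a=cv2.resize(p['img'][y0:y0+120,x0:x0+160],(640,480))
cv2.imwrite("pics/w4.png",a[:,:,::-1])
E
```

```text
8.75 [503.8069096  177.60873707 238.39331318] [-3.11167677  0.38439099 -2.88036228] 18.675929842484322 [ 0.37939691 -0.16595971 -0.54453448]
collet frame foot [  0.4 -47.2 -71.5] err [-1.99 -7.98 -0.45]
[array([320.7, 246.2]), array([264.3, 233.9]), array([388.6, 241.7])]
[array([387.5, 228.5]), array([238.7, 227. ]), array([417.9, 274.7])]
297 153
```

View pics/w4.png

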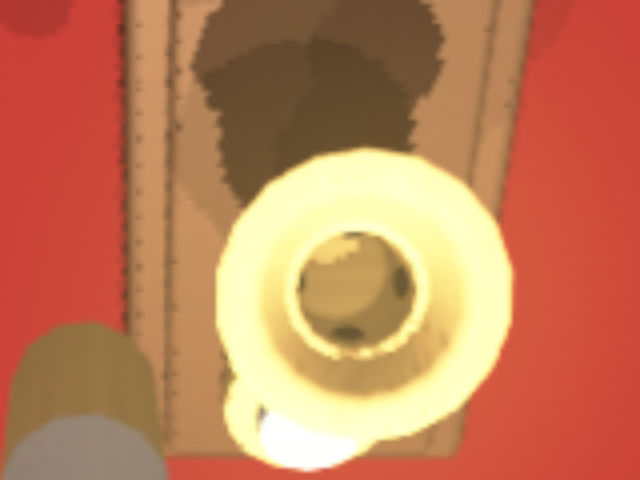

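The mouth rim centre is at about (388,226.5), 2 px from my prediction. The tube foot is off to the lower left because the last move was speed-limited. I'll correct and realign.

```bash
python3 - <<'E'
from h import *
import pickle
s,P=pickle.load(open('d4.pkl','rb'));p=P['wrist']
print(onz(p,(388,226.4),105), onz(p,(387.5,226.2),105-8.66)-10*np.r_[-z[:2],0]*1)
Ln=np.array([553.2,238,105])
plan(s['eef_pos'],rpy(s['tool_rot']),Ln+z*(77.4+25),RI,1,n=4)
E
sed -i 's/554.5,238,105/553.2,238,105/' h.py
```

```text
[552.57798583 237.6976753  105.        ] [553.85683474 239.14901818  96.34      ]
4 [[-0.011,-0.044,-0.002,0.009,0.077,0.074,1],[-0.011,-0.044,-0.002,0.012,0.077,0.075,1],[-0.011,-0.044,-0.002,0.014,0.076,0.075,1],[-0.011,-0.044,-0.002,0.017,0.075,0.075,1]]
end [503.9 224.2 193.7] [ 180.    29.9 -164.5]
```

step_arm(
  series=[
    [[-0.011, -0.044, -0.002, 0.009, 0.077, 0.075, 1], [-0.011, -0.044, -0.002, 0.012, 0.077, 0.075, 1], [-0.011, -0.044, -0.002, 0.014, 0.077, 0.075, 1], [-0.011, -0.044, -0.002, 0.017, 0.076, 0.075, 1], [0, 0, 0, 0, 0, 0, 1], [0, 0, 0, 0, 0, 0, 1], [0, 0, 0, 0, 0, 0, 1]],
  ],
)

```text
clock: 9.6
eef_pos: [503.2, 192.8, 213.3]
tool_rot: [-3.1, 0.445, -2.872]
force: [0.6, 0.4, -0.7]
width: 18.7
gripper_force: 59.0
```

```bash
cat > chk.py <<'E'
from h import *
from cell import ctrl
import sys
s=ctrl.read_state();p=ctrl.get_image('wrist')
print(s['clock'],s['eef_pos'].round(1),s['width'].round(1),s['force'].round(1),np.round(s['qpos'],2))
tr=rpy(s['tool_rot']);foot=s['eef_pos']+tr.apply([0,0,77.4])
print('foot in insertion frame',(RI.inv().apply(foot-L)).round(1),'rot err',np.degrees((tr.inv()*RI).as_rotvec()).round(2),'axial force',(s['force']@z).round(1))
u=proj(p,L).astype(int);x0,y0=u[0]-80,u[1]-75;print('L',proj(p,L).round(1),'foot',proj(p,foot).round(1),x0,y0)
if len(sys.argv)>1: cv2.imwrite(f"pics/{sys.argv[1]}.png",cv2.resize(p['img'][y0:y0+120,x0:x0+160],(640,480))[:,:,::-1])
E
python3 chk.py w5
```

```text
Traceback (most recent call last):
  File "chk.py", line 5, in <module>
    print(s['clock'],s['eef_pos'].round(1),s['width'].round(1),s['force'].round(1),np.round(s['qpos'],2))
                                           ^^^^^^^^^^^^^^^^
AttributeError: 'float' object has no attribute 'round'
```

```bash
sed -i "s/s\['width'\].round(1),//" chk.py; python3 chk.py; python3 - <<'E'
from h import *
from cell import ctrl
s=ctrl.read_state()
print(s['qd'],s['tool_rot']); plan(s['eef_pos'],rpy(s['tool_rot']),L+z*(77.4+30),RI,1,n=8)
E
```

```text
9.65 [503.1 192.9 213.3] [-0.1 -0.5 -2.6] [-0.36  0.37 -0.19  2.25  1.13  0.25  0.23]
foot in insertion frame [  4.1 -33.3 -46.9] rot err [-2.46 -4.48 -0.01] axial force -2.2
L [372.1 235.5] foot [320.7 246.2] 292 160
[-0.00125417  0.00050659 -0.0064695   0.00319424  0.01491076  0.00079727
 -0.01325839] [-3.09954471  0.44550436 -2.87093855]
8 [[-0.007,-0.012,0.0,0.0,0.025,0.013,1],[-0.007,-0.012,0.0,0.001,0.026,0.013,1],[-0.007,-0.012,0.0,0.001,0.025,0.013,1],[-0.007,-0.012,0.0,0.001,0.025,0.013,1],[-0.007,-0.012,0.0,0.001,0.025,0.014,1],[-0.007,-0.012,0.0,0.001,0.025,0.013,1],[-0.007,-0.012,0.0,0.001,0.025,0.014,1],[-0.007,-0.012,0.0,0.001,0.025,0.013,1]]
end [501.5 223.6 198.1] [ 179.9   29.8 -164.4]
```

The shortfall comes from the wrist: joint 6 is near its lower limit, so joints 5 and 7 have to swing. I'll continue in small rows.

step_arm(
  series=[
    [[-0.007, -0.012, 0, 0, 0.025, 0.012, 1], [-0.007, -0.012, 0, 0, 0.025, 0.012, 1], [-0.007, -0.012, 0, 0, 0.025, 0.012, 1], [-0.007, -0.012, 0, 0, 0.025, 0.012, 1], [-0.007, -0.012, 0, 0, 0.025, 0.012, 1], [-0.007, -0.012, 0, 0, 0.025, 0.012, 1], [-0.007, -0.012, 0, 0, 0.025, 0.012, 1], [-0.007, -0.012, 0, 0, 0.025, 0.012, 1], [0, 0, 0, 0, 0, 0, 1], [0, 0, 0, 0, 0, 0, 1]],
  ],
)

```text
clock: 10.7
eef_pos: [501.5, 223.4, 199.6]
tool_rot: [3.141, 0.52, -2.869]
force: [-0.5, -0.2, -1.5]
width: 18.6
gripper_force: 59.0
```

```bash
python3 chk.py
```

```text
10.7 [501.5 223.4 199.6] [-0.5 -0.2 -1.5] [-0.32  0.41 -0.32  2.31  1.81  0.29 -0.49]
foot in insertion frame [ -0.5  -0.  -31.4] rot err [ 0.06 -0.2   0.03] axial force -1.0
L [320.5 229.7] foot [320.6 246.1] 240 154
```

```bash
python3 chk.py w5
```

```text
10.75 [501.6 223.3 199.7] [-0.7  0.1 -1.4] [-0.32  0.41 -0.32  2.31  1.81  0.29 -0.49]
foot in insertion frame [ -0.6  -0.2 -31.4] rot err [ 0.06 -0.19  0.02] axial force -0.8
L [320.6 229.5] foot [320.5 246. ] 240 154
```

View pics/w5.png

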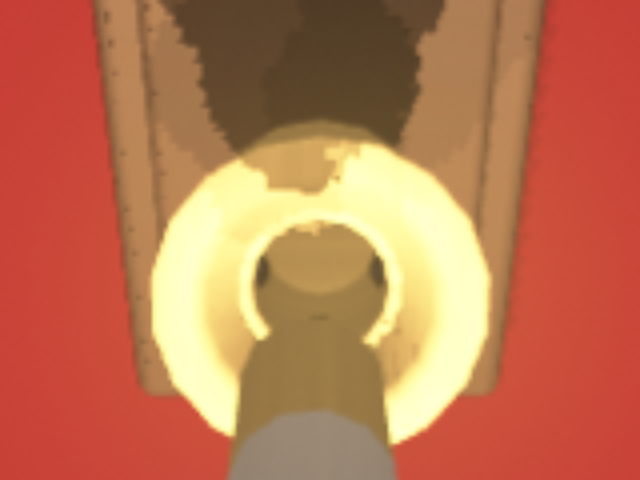

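Tube and bore line up within about 1–2 mm: tube at column ~318, bore at ~320. I'll nudge tool +y by 1 mm and go in to just before the seal.

step_arm(
  series=[
    [[0, 0, 0, 0, 0.007, 0.05, 1], [0, 0, 0, 0, 0, 0.05, 1], [0, 0, 0, 0, 0, 0.05, 1], [0, 0, 0, 0, 0, 0.05, 1], [0, 0, 0, 0, 0, 0.05, 1], [0, 0, 0, 0, 0, 0.03, 1], [0, 0, 0, 0, 0, 0, 1], [0, 0, 0, 0, 0, 0, 1]],
  ],
)

```text
clock: 11.6
eef_pos: [521.0, 230.2, 162.8]
tool_rot: [3.141, 0.52, -2.868]
force: [0.9, -0.1, -1.1]
width: 18.3
gripper_force: 59.0
```

```bash
cat >> chk.py <<'E'
print('tool-frame force',tr.inv().apply(s['force']).round(1),'torque',tr.inv().apply(s['torque']).round(2))
E
python3 chk.py
```

```text
11.6 [521.  230.2 162.8] [ 0.9 -0.1 -1.1] [-0.26  0.53 -0.41  2.29  1.99  0.37 -0.64]
foot in insertion frame [ 0.   1.3 10.8] rot err [ 0.09 -0.22  0.04] axial force -1.4
L [318.3 252.4] foot [320.6 246. ] 238 177
tool-frame force [-0.2 -0.3  1.4] torque [0.04 0.68 0.03]
```

step_arm(
  series=[
    [[0, 0, 0, 0, 0, 0.025, 1], [0, 0, 0, 0, 0, 0.025, 1], [0, 0, 0, 0, 0, 0.0, 1], [0, 0, 0, 0, 0, 0, 1]],
  ],
)

```text
clock: 12.05
eef_pos: [524.7, 231.3, 156.3]
tool_rot: [3.14, 0.52, -2.868]
force: [-0.2, 0.0, -0.4]
width: 18.5
gripper_force: 59.0
```

```bash
python3 chk.py
```

```text
12.05 [524.7 231.3 156.3] [-0.2  0.  -0.4] [-0.25  0.55 -0.42  2.29  2.01  0.39 -0.66]
foot in insertion frame [-0.   1.3 18.3] rot err [ 0.09 -0.21  0.04] axial force -0.2
L [318.2 257.2] foot [320.6 246.1] 238 182
tool-frame force [0.4 0.1 0.2] torque [ 0.01  0.66 -0.02]
```

step_arm(
  series=[
    [[0, 0, 0, 0, 0, 0.03, 1], [0, 0, 0, 0, 0, 0.03, 1], [0, 0, 0, 0, 0, 0.03, 1], [0, 0, 0, 0, 0, 0.03, 1], [0, 0, 0, 0, 0, 0.03, 1], [0, 0, 0, 0, 0, 0, 1], [0, 0, 0, 0, 0, 0, 1]],
  ],
)

```text
clock: 12.8
eef_pos: [535.8, 234.2, 136.4]
tool_rot: [3.141, 0.52, -2.869]
force: [1.7, 0.5, -5.0]
width: 18.8
gripper_force: 58.7
```

```bash
python3 chk.py
```

```text
12.8 [535.8 234.2 136.4] [ 1.7  0.5 -5. ] [-0.23  0.6  -0.44  2.27  2.07  0.43 -0.7 ]
foot in insertion frame [ 0.1  1.1 41.3] rot err [ 0.07 -0.23  0.01] axial force -5.3
L [318.7 274. ] foot [320.6 246. ] 238 198
tool-frame force [0.9 0.  5.3] torque [ 0.01  0.52 -0.05]
```

step_arm(
  series=[
    [[0, 0, 0, 0, 0, 0.012, 1], [0, 0, 0, 0, 0, 0.012, 1], [0, 0, 0, 0, 0, 0, 1]],
  ],
)

```text
clock: 13.15
eef_pos: [537.2, 234.9, 133.8]
tool_rot: [3.141, 0.52, -2.868]
force: [0.5, 0.7, -0.4]
width: 18.3
gripper_force: 59.2
```

step_arm(
  series=[
    [[0, 0, 0, 0, 0, 0.006, 1], [0, 0, 0, 0, 0, 0.006, 1], [0, 0, 0, 0, 0, 0, 1]],
  ],
)

```text
clock: 13.45
eef_pos: [537.3, 235.1, 133.6]
tool_rot: [3.141, 0.522, -2.867]
force: [-10.2, -4.6, 17.3]
width: 18.5
gripper_force: 61.7
```

```bash
python3 chk.py
```

```text
13.45 [537.3 235.1 133.6] [-10.2  -4.6  17.3] [-0.22  0.61 -0.45  2.27  2.08  0.44 -0.71]
foot in insertion frame [-0.2  1.6 44.6] rot err [ 0.09 -0.11  0.11] axial force 20.5
L [317.6 276.4] foot [320.6 246. ] 237 201
tool-frame force [  0.9  -1.6 -20.5] torque [ 0.43  0.67 -0.01]
```

It bottomed at 44.6 mm with a sharp 20 N rise. I'll let go and back out along the axis.

step_arm(
  series=[
    [[0, 0, 0, 0, 0, 0, 0], [0, 0, 0, 0, 0, 0, 0], [0, 0, 0, 0, 0, 0, 0], [0, 0, 0, 0, 0, 0, 0], [0, 0, 0, 0, 0, 0, 0], [0, 0, 0, 0, 0, 0, 0]],
  ],
)

```text
clock: 14.1
eef_pos: [538.1, 235.1, 132.1]
tool_rot: [3.14, 0.52, -2.868]
force: [0.8, -0.5, -0.5]
width: 85.5
gripper_force: 0.0
```

step_arm(
  series=[
    [[0, 0, 0, 0, 0, -0.05, 0], [0, 0, 0, 0, 0, -0.1, 0], [0, 0, 0, 0, 0, -0.1, 0], [0, 0, 0, 0, 0, -0.1, 0], [0, 0, 0, 0, 0, -0.1, 0], [0, 0, 0, 0, 0, -0.1, 0], [0, 0, 0, 0, 0, 0, 0], [0, 0, 0, 0, 0, 0, 0]],
  ],
)

```text
clock: 14.9
eef_pos: [498.7, 224.1, 204.3]
tool_rot: [3.14, 0.521, -2.868]
force: [0.6, -0.5, 0.2]
width: 85.6
gripper_force: 0.0
```

```bash
python3 - <<'E'
from h import *
from cell import ctrl
s=ctrl.read_state();P={n:ctrl.get_image(n) for n in ('wrist','top','scene')}
print(s['clock'],s['eef_pos'].round(1),np.round(s['qpos'],2),s['tool_rot'].round(2))
top=L+85*z
for n,p in P.items(): print(n,proj(p,top).round(1),proj(p,L).round(1))
a=P['wrist']['img'];b=P['scene']['img'][200:360,350:510];c=P['top']['img'][160:280,180:300]
cv2.imwrite("pics/w6.png",np.hstack([cv2.resize(a,(400,300)),cv2.resize(b,(300,300),interpolation=2)])[:,:,::-1])
E
```

```text
14.9 [498.7 224.1 204.3] [-0.32  0.4  -0.32  2.31  1.77  0.28 -0.45] [ 3.14  0.52 -2.87]
wrist [317.9 278.3] [318.2 226.8]
top [237.8 245.7] [238.7 227.7]
scene [416.3 228.7] [417.9 274. ]
```

View pics/w6.png

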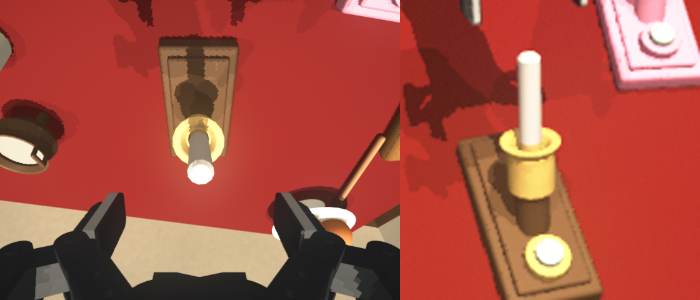

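The tube stands in the socket. In the scene crop its top is at about (418,230) and the mouth at (419,275), as predicted for home. Next I retract, close the fingers, come upright and turn the camera sideways.

step_arm(
  series=[
    [[0, 0, 0, 0, 0, -0.15, 0], [0, 0, 0, 0, 0, -0.2, 0], [0, 0, 0, 0, 0, -0.2, 0.5], [0, 0.1, 0, 0, 0, 0, 1], [0, 0.1, 0, 0, 0, 0, 1], [0, 0.1, 0, 0, 0, 0, 1], [0, 0.1, 0, 0, 0, 0, 1], [0, 0.1, 0, 0, 0, 0, 1], [0, 0.1, 0, 0, 0, 0, 1], [0, 0.067, 0, 0, 0, 0, 1], [0, 0, 0, 0, 0, 0, 1], [0, 0, 0, 0, 0, 0, 1]],
  ],
)

```text
clock: 16.25
eef_pos: [468.4, 211.2, 264.1]
tool_rot: [-3.133, 0.038, -2.875]
force: [-0.8, -0.4, 0.4]
width: 0.2
gripper_force: 0.0
```

```bash
python3 - <<'E'
from h import *
from cell import ctrl
s=ctrl.read_state()
print(s['clock'],s['eef_pos'].round(1),np.round(s['qpos'],2),s['tool_rot'].round(3))
tr=rpy(s['tool_rot'])
p,r=plan(s['eef_pos'],tr,s['eef_pos'],down(np.radians(105.6)),1)
plan(p,r,np.array([636,261,270.]),down(np.radians(105.6)),1)
E
```

```text
16.25 [468.4 211.2 264.1] [-0.    0.45 -0.7   1.87  0.38  0.92  0.96] [-3.133  0.038 -2.875]
11 [[0.003,0.004,0.181,0.0,0.0,0.0,1],[0.003,0.004,0.181,0.0,0.0,0.0,1],[0.003,0.004,0.181,0.0,0.0,0.0,1],[0.003,0.004,0.181,0.0,0.0,0.0,1],[0.003,0.004,0.181,0.0,0.0,0.0,1],[0.003,0.004,0.181,0.0,0.0,0.0,1],[0.003,0.004,0.181,0.0,0.0,0.0,1],[0.003,0.004,0.181,0.0,0.0,0.0,1],[0.003,0.004,0.181,0.0,0.0,0.0,1],[0.003,0.004,0.181,0.0,0.0,0.0,1],[0.003,0.004,0.181,0.0,0.0,0.0,1]]
end [468.4 211.2 264.1] [-180.     0.2  105.7]
4 [[-0.0,0.001,0.0,0.004,0.291,-0.01,1],[-0.0,0.001,0.0,0.005,0.292,-0.01,1],[-0.0,0.001,0.0,0.004,0.291,-0.01,1],[-0.0,0.001,0.0,0.005,0.291,-0.01,1]]
end [635.9 261.  270. ] [-180.    -0.   105.7]
```

step_arm(
  series=[
    [[0.003, 0.004, 0.181, 0, 0, 0, 1], [0.003, 0.004, 0.181, 0, 0, 0, 1], [0.003, 0.004, 0.181, 0, 0, 0, 1], [0.003, 0.004, 0.181, 0, 0, 0, 1], [0.003, 0.004, 0.181, 0, 0, 0, 1], [0.003, 0.004, 0.181, 0, 0, 0, 1], [0.003, 0.004, 0.181, 0, 0, 0, 1], [0.003, 0.004, 0.181, 0, 0, 0, 1], [0.003, 0.004, 0.181, 0, 0, 0, 1], [0.003, 0.004, 0.181, 0, 0, 0, 1], [0.003, 0.004, 0.181, 0, 0, 0, 1], [0, 0, 0, 0, 0, 0, 1]],
  ],
)

```text
clock: 17.45
eef_pos: [467.9, 211.2, 265.0]
tool_rot: [3.141, 0.004, 1.844]
force: [-0.2, -1.3, 0.3]
width: -0.0
gripper_force: 0.0
```

step_arm(
  series=[
    [[0, 0, 0, 0.004, 0.22, 0, 1], [0, 0, 0, 0.004, 0.22, 0, 1], [0, 0, 0, 0.004, 0.22, 0, 1], [0, 0, 0, 0.004, 0.22, 0, 1], [0, 0, 0, 0.004, 0.22, 0, 1], [0, 0, 0, 0, 0, 0, 1], [0, 0, 0, 0, 0, 0, 1], [0, 0, 0, 0, 0, 0, 1]],
  ],
)

```text
clock: 18.25
eef_pos: [625.4, 258.9, 265.1]
tool_rot: [-3.141, 0.003, 1.847]
force: [0.5, -0.8, -0.2]
width: -0.2
gripper_force: 0.0
```

```bash
python3 - <<'E'
from h import *
from cell import ctrl
s=ctrl.read_state();p=ctrl.get_image('wrist')
print(s['clock'],s['eef_pos'].round(1),np.round(s['qpos'],2),s['tool_rot'].round(3))
u=proj(p,np.array([636,261,44.]));print(u)
x0,y0=(u-30).astype(int)
m=cv2.inRange(cv2.cvtColor(p['img'],cv2.COLOR_RGB2HSV)[y0:y0+60,x0:x0+60],(0,0,200),(180,70,255))
n,l,st,c=cv2.connectedComponentsWithStats(m)
for i in range(1,n):
    if st[i,4]>30:print(st[i],c[i]+[x0,y0],onz(p,c[i]+[x0,y0],44).round(1))
print([(r['centre'],r['score']) for r in ctrl.recognise(p,'switch_top')])
tr=rpy(s['tool_rot']);plan(s['eef_pos'],tr,np.array([636.,261,60]),down(np.radians(105.6)),1)
E
```

```text
18.25 [625.4 258.9 265.1] [-0.29  0.65 -0.26  1.38  0.18  1.13 -0.3 ] [-3.141e+00  3.000e-03  1.847e+00]
[330.63558073 194.49456322]
[ 12   9  38  38 922] [329.96963124 190.72993492] [634.4 264.2  44. ]
[([329.5, 197.1], 0.76)]
5 [[-0.0,0.001,0.001,-0.0,0.015,0.273,1],[-0.0,0.001,0.001,-0.001,0.014,0.274,1],[-0.0,0.001,0.001,-0.001,0.015,0.273,1],[-0.0,0.001,0.001,-0.001,0.014,0.274,1],[-0.0,0.001,0.001,-0.001,0.015,0.273,1]]
end [636. 261.  60.] [-180.    -0.   105.6]
```

step_arm(
  series=[
    [[0, 0, 0, 0.001, 0.014, 0.27, 1], [0, 0, 0, 0.001, 0.014, 0.27, 1], [0, 0, 0, 0.001, 0.014, 0.27, 1], [0, 0, 0, 0.001, 0.014, 0.27, 1], [0, 0, 0, 0.001, 0.014, 0.25, 1], [0, 0, 0, 0, 0, 0, 1], [0, 0, 0, 0, 0, 0, 1]],
  ],
)

```text
clock: 19.05
eef_pos: [636.6, 262.2, 66.4]
tool_rot: [3.141, 0.003, 1.845]
force: [-0.1, 0.3, 0.8]
width: -0.1
gripper_force: 0.0
```

step_arm(
  series=[
    [[0, 0, 0, 0, 0, 0.03, 1], [0, 0, 0, 0, 0, 0.03, 1], [0, 0, 0, 0, 0, 0.02, 1], [0, 0, 0, 0, 0, 0, 1], [0, 0, 0, 0, 0, 0, 1]],
  ],
)

```text
clock: 19.55
eef_pos: [637.1, 262.1, 54.0]
tool_rot: [3.141, 0.003, 1.844]
force: [-0.4, 0.3, 0.2]
width: -0.0
gripper_force: 0.0
```

step_arm(
  series=[
    [[0, 0, 0, 0, 0, 0.02, 1], [0, 0, 0, 0, 0, 0.02, 1], [0, 0, 0, 0, 0, 0, 1]],
  ],
)

```text
clock: 19.85
eef_pos: [637.3, 262.3, 47.7]
tool_rot: [3.14, 0.003, 1.844]
force: [0.7, 0.8, 2.7]
width: -0.2
gripper_force: 1.5
```

step_arm(
  series=[
    [[0, 0, 0, 0, 0, 0.01, 1], [0, 0, 0, 0, 0, 0.01, 1], [0, 0, 0, 0, 0, 0, 1]],
  ],
)

```text
clock: 20.15
eef_pos: [637.4, 262.3, 46.1]
tool_rot: [3.14, 0.003, 1.844]
force: [-1.1, -0.1, 9.7]
width: -0.3
gripper_force: 4.8
```

step_arm(
  series=[
    [[0, 0, 0, 0, 0, 0.01, 1], [0, 0, 0, 0, 0, 0, 1]],
  ],
)

```text
clock: 20.35
eef_pos: [637.5, 262.3, 45.9]
tool_rot: [3.14, 0.003, 1.844]
force: [-3.0, -1.3, 17.7]
width: 0.2
gripper_force: 8.6
```

step_arm(
  series=[
    [[0, 0, 0, 0, 0, 0.005, 1], [0, 0, 0, 0, 0, 0, 1]],
  ],
)

```text
clock: 20.55
eef_pos: [637.5, 262.4, 45.8]
tool_rot: [3.139, 0.003, 1.844]
force: [-4.9, -2.6, 21.2]
width: -0.3
gripper_force: 10.4
```

step_arm(
  series=[
    [[0, 0, 0, 0, 0, -0.02, 1], [0, 0, 0, 0, 0, -0.05, 1], [0, 0, 0, 0, 0, -0.25, 1], [0, 0, 0, 0, 0, -0.3, 1], [0, 0, 0, 0, 0, -0.3, 1], [0, 0, 0, 0, 0, -0.3, 1], [0, 0, 0, 0, 0, -0.3, 1], [0, 0, 0, 0, 0, 0, 1], [0, 0, 0, 0, 0, 0, 1]],
  ],
)

```text
clock: 21.45
eef_pos: [636.7, 262.7, 271.4]
tool_rot: [3.14, 0.003, 1.844]
force: [-0.7, 0.0, -1.5]
width: -0.3
gripper_force: 0.0
```

```bash
python3 - <<'E'
from h import *
from cell import ctrl
s=ctrl.read_state();P={n:ctrl.get_image(n) for n in ('wrist','scene','top')}
print(s['clock'],s['eef_pos'].round(1),s['force'])
a=P['wrist']['img'];b=P['scene']['img'][180:380,250:470];c=P['top']['img'][130:340,200:420]
cv2.imwrite("pics/w7.png",np.hstack([cv2.resize(a,(400,300)),cv2.resize(b,(330,300),interpolation=2)])[:,:,::-1])
E
```

```text
21.45 [636.7 262.7 271.4] [-0.66452735  0.04690105 -1.48547782]
```

View pics/w7.png

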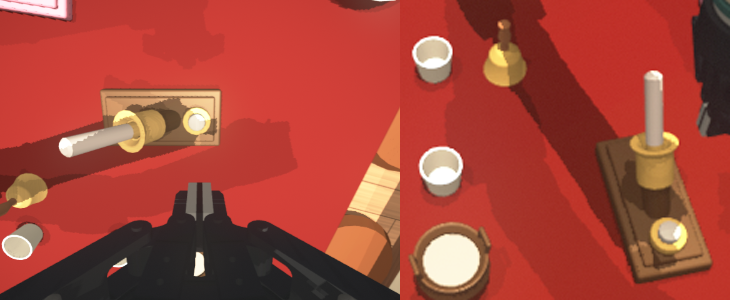

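```bash
python3 - <<'E'
from h import *
from cell import ctrl
W=ctrl.get_image('wrist');S=ctrl.get_image('scene')
for p in (W,S): print([proj(p,L+d*z).round(1) for d in (0,75,85,95)])
X,e=tri([(W,(105.6,235)),(S,(418.7,229.8))]);print(X,e,(X-L)@z)
E
```

```text
[array([208.4, 209.9]), array([120.9, 235.2]), array([105.9, 239.6]), array([ 89.9, 244.2])]
[array([417.9, 274. ]), array([416.5, 234.2]), array([416.3, 228.7]), array([416.1, 223.1])]
[512.88548536 230.09338136 178.60090473] [np.float64(1.1312863053425728), np.float64(1.1312863053425057)] 84.21809217273771
```

Triangulation puts the tube top 84.2 mm out of the mouth, against 85 mm when home. The button press ended on a hard stop after about 5 mm. Handing in.

```bash
python3 -c "
from cell import ctrl
print(ctrl.finish_job())"
```

```text
the job is handed in; nothing more can be done
None
```

I put the tube fully home in the bronze lamp and let go, then pressed the button to its hard stop, released it and handed the job in at about 22 s; the arm touched nothing else, but no glow showed, so I judged the switch-on by travel and force only.

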